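# Bolt the spring guard open and load the sample bottle

### The arm

A 6-joint arm with a two-finger parallel gripper is mounted at the origin on the work surface. World frame = base frame: x ahead of the robot, y to its left, z up, the work surface at z = 0. Lengths are in m, angles in degrees, forces in N, time in s.
With the tool pointing down it reaches from about 0.25 to 0.725 m from the base axis. Payload 9.7 kg.
Tool frame: the origin (TCP) lies midway between the tips of the shut fingers; the grasp point (between the pads) lies bot.hold_point_z behind it (bot.hold_point_z is the distance from the TCP to the grasp point, in m); z points along the fingers, y is the line along which they close (so a half turn about z gives the same grasp; the last joint's range is limited). The gripper opens to 85 mm and grips with 20 to 120 N. Pads are 22 mm wide; open, the fingers measure 114 mm over their backs; the gripper's body (76 mm by 85 mm) begins 54 mm behind the grasp point. The pads swing forward as they close: fully open they stand 13 mm farther back than shut.
Start: joints at [71.333, 4.979, 10.078, 95.1, 0, 90], TCP at [0.176, 0.521, 0.231] pointing down, gripper open.
Joint ranges: [-179.16, 179.16], [-48.56, 103.87], [-65.8, 70.77], [-126.05, 130.52], [-82.76, 87.17], [-180, 180]. Speed limits (degrees/s): [127.2, 127.2, 147.25, 180, 180, 180].

### API

Orientations are given as [roll, pitch, yaw] about the fixed x, y, z axes, in that order (R = Rz(yaw) Ry(pitch) Rx(roll)).
In Python, from workcell import bot, camera, camera_model, ticket gives the robot as it stands.
- The arm moves only by the tool send_rows, never from a script. Its argument "targets" is text: rows parted by semicolons, each of 5 numbers parted by spaces: the shift along the tool's x, y, z in mm, then the turn about the tool's z in degrees, then the closure in counts, from 0 (fully open) to 255 (shut). A call has 1 to 20 rows; each row is the pose to reach, as a shift and turn from the pose commanded when the call began, along the tool's axes at that moment; what a row does not reach only later rows make up. A row lasts 1/8 s, in which the tool goes at most 62.5 mm and 10.7 degrees, less where a joint would pass 70% of its speed; a pose out of reach is approached as far as the arm can. A call with a gripper value outside its range is refused whole. The fingers move at their own pace and stop on an object; "newtons" is the grip in N (left out, the last holds). Time passes only in rows, so rows that repeat a pose let the fingers close. It gives the time, the measured TCP pose, the force, the opening and the grip force at its end, in the units of the state.
- bot.get_obs(): the state, without advancing time (a new reading comes with each control period).
- camera(name): name is "scene" or "top" or "wrist"; returns the picture (480x640x3 uint8, blue, green, red); there is no depth.
- camera_model(name): a dict with "K" (3x3 intrinsics, pixels), "pose" (4x4, takes a point from camera to world coordinates); the wrist camera has in their place "T_tool_cam" (4x4, takes a point from camera to tool coordinates, whose origin is the TCP and whose axes are the flange's). Camera axes: x right, y down, z forward; pixel columns grow to the right and rows downward; lengths in m; the calibration is good to about 2 mm. A picture is of the moment at which its call begins: read the wrist's pose just before it. camera_model takes no time and is no camera call.
- ticket.job_done(): hands the job in; it is judged then, once.
The state is a dict: "time": time; "q": joint angles; "qd": joint speeds; "joint_efforts": joint torques, N m; "ee_pos": TCP position; "tcp_rot": TCP orientation; "wrist_force": force on the tool from outside, world axes, zero at the start; "torque": the same for the moment, N m; "opening": finger opening in m; "grasp_force": force on a finger pad.
Only numpy, scipy, OpenCV 4.12 (cv2) and the standard library are available. Lean on these libraries where they do the work, as an engineer would, in place of code of your own. Each camera call takes 0.05 s, during which the arm holds its last target. There are 200 camera calls.

### The job

Swing the red-framed spring guard of the sample unit aside against its spring until it is just past the upright keeper post, hold it there while you slide its bolt out behind the post, then ease the guard back onto the post and let go so that it stays open by itself. Then carry the amber bottle with the red cap upright to the tray that the guard covered and set it down gently, standing wholly on the white disc. Leave the bottle with the blue cap, the beaker and the blue box where they are, and leave the guard bolted open.

Things in the scene. Friction and masses are not known exactly. Their poses are not given: they have to be found in the camera images.
- guard (a joint): Angle of the spring guard, rad: 0 = closed over the tray (its spring returns it there when let go), grows anticlockwise from above, end stop 1.85. A level red-framed smoked plate 120 x 120 x 8 mm. Return torque 0.21 Nm closed, 0.68 at 1.55, 0.77 at the stop. With the bolt back it passes the post freely; wind it beyond 1.58 before sliding the bolt out; bolted, it rests at about 1.55.
- bolt (a joint): How far the slide bolt is out, m: 0 = fully back, 0.024 = fully out, away from the pivot along the middle of the guard, on its top; stays where left (1.5 N friction). A steel bar 10 x 10 mm, 120 mm long; tip 185 mm from the pivot axis when back, 209 mm when out. Beyond 0.009 it cannot pass the post; it holds safely from 0.016. Starts up to 5 mm out.
- pivot (a point): Point on the vertical hinge axis of the guard at the height of the guard's upper face (105 mm above the bench). Its axes are those of the sample unit: closed, the guard points along its -y; at 1.57 rad along its +x. The guard plate's centre is 120 mm from this axis.
- knob_centre (a point): Centre of the yellow upright knob, part of the bolt, by which the guard is swung and the bolt slid: a cylinder 18 mm in diameter, 40 mm high; this point is half-way up, 136.5 mm above the bench, top at 156.5 mm. It is 95 mm from the pivot axis with the bolt back, 119 mm with it out. Moves with guard and bolt; 2 to 8 N hold it against the spring.
- keeper_post (a point): Upright steel keeper post, 10 mm in diameter, top 128 mm above the bench, fixed to the unit 200 mm from the pivot axis in the direction the guard has at 1.50 rad. This point is on its axis, 111 mm above the bench, at the height of the bolt.
- tray_centre (a point): Middle of the tray's floor, 10 mm above the bench, 125 mm from the pivot axis: a white disc 80 mm in diameter in a square tray 110 mm wide inside, whose 5 mm walls rise to 60 mm above the bench. The closed guard hangs over it. Axes as for pivot; z is up. The unit itself is fixed, a white base plate 305 x 250 mm, 10 mm thick.
- amber_mid (a point): Centre, half-way up, of the amber bottle to be loaded: 80 mm high, lower body 38 mm in diameter up to 46 mm, red cap 26 mm in diameter over the top 20 mm, paper band; about 90 g; stands on the bench with this point 40 mm up. z is its axis.
- blank_mid (a point): Centre, half-way up, of a clear bottle with a blue cap, same size as the amber one; to be left alone. z is its axis.
- beaker: Clear beaker, 60 mm in diameter, 75 mm high, origin at the centre of its underside; to be left alone.
- kit_box: Blue closed box 150 x 90 x 50 mm, origin at the centre of its underside; to be left alone.
There are look-alikes about, which are no part of the job. Of the things that look like the part that bears amber_mid, the middle-sized one is meant.

How it is judged (in metres and radians):
On the way, in this order (a step that is already met when the one before it is completed fails the run):
1. the guard is wound past the keeper post with its bolt still back (value of joint guard above 1.57 rad and value of joint bolt below 0.012 m), for 0.05 s.
2. the guard is bolted open behind the post and has been let go (value of joint guard between 1.47 and 1.66 rad and value of joint bolt above 0.016 m and distance between the grasp point and knob_centre above 0.05 m), for 0.3 s.
3. the amber bottle stands on the white disc in the tray (horizontal distance between amber_mid and tray_centre below 0.024 m and z of amber_mid in the frame of tray_centre between 0.034 and 0.046 m and angle between amber_mid's own z axis and vertical below 0.12 rad), for 0.2 s.
At the end, for the whole second after the job is handed in: The guard stays open by itself at 1.47 to 1.66 rad with its bolt at least 16 mm out behind the keeper post; the amber bottle stands upright (within 0.12 rad) and at rest on the tray floor, its axis within 24 mm of the tray's middle (all of step 3 and value of joint guard between 1.47 and 1.66 rad and value of joint bolt above 0.016 m and linear speed of amber below 0.02 m/s); the robot touches nothing.
It fails at once if the blue-capped bottle is moved by more than 25 mm or tipped (distance of blank_mid from where it was at the start of the episode above 0.025 m or angle between blank_mid's own z axis and vertical above 0.5 rad).
It fails at once if the beaker is moved by more than 25 mm or tipped (distance of beaker from where it was at the start of the episode above 0.025 m or angle between beaker's own z axis and vertical above 0.5 rad).
It fails at once if the blue box is moved by more than 25 mm (distance of kit_box from where it was at the start of the episode above 0.025 m).
It fails at once if the amber bottle is tipped by more than 0.6 rad (angle between amber_mid's own z axis and vertical above 0.6 rad).
It fails at once if the amber bottle is dropped or banged down (faster than 0.4 m/s less than 40 mm above the tray floor) (horizontal distance between amber_mid and tray_centre below 0.055 m and z of amber_mid in the frame of tray_centre below 0.08 m and linear speed of amber above 0.4 m/s).
It also fails if it takes over 64 s, if anything falls off the work surface, if the arm or the gripper's body presses on something with over 40 N, if the wrist force passes 120 N, or if a joint passes its speed limit or range.

## Working session

There is one attempt and no reset: what is moved stays moved. The work goes in short steps, Python scripts to look and compute and a tool call to move; the robot and the scene stay as the last step left them, time stands still between calls to the robot, and variables do not carry over. Pictures are saved under pics/ and viewed, at most 13 in all, crops included, and the job is handed in when it is done.

Besides the shell and the picture viewer there is one more tool, called after "Request:" by a JSON object that holds its "fn" and its "kwargs". send_rows: Moves the arm, as the interface text tells. Its arguments: {"type":"object","properties":{"targets":{"type":"string"},"newtons":{"type":"number"}},"required":["targets"]}

```bash
ls; mkdir -p pics; python3 - <<'E'
from workcell import bot,camera,camera_model
import cv2,numpy as np
np.set_printoptions(precision=4,suppress=True)
o=bot.get_obs();print(o['time'],o['ee_pos'],o['tcp_rot'],o['opening'],bot.hold_point_z)
for n in('scene','top','wrist'):
    im=camera(n);cv2.imwrite(f'pics/{n}0.png',im);print(n,camera_model(n))
E
```

```text
pics
0.0 [0.176  0.5208 0.2306] [-179.9249    0.0005  161.3307] 0.08520851514279848 0.0187
scene {'K': array([[513.7818,   0.    , 318.3151],
       [  0.    , 513.7818, 233.0195],
       [  0.    ,   0.    ,   1.    ]]), 'pose': array([[ 0.8981,  0.2799, -0.3392,  0.949 ],
       [ 0.4397, -0.5638,  0.6991, -0.7256],
       [ 0.0044, -0.777 , -0.6295,  0.8021],
       [ 0.    ,  0.    ,  0.    ,  1.    ]])}
top {'K': array([[570.3418,   0.    , 323.4944],
       [  0.    , 570.3418, 246.9987],
       [  0.    ,   0.    ,   1.    ]]), 'pose': array([[ 0.0146, -0.9816,  0.1901,  0.2551],
       [-0.9999, -0.0128,  0.0107,  0.0308],
       [-0.0081, -0.1903, -0.9817,  1.6109],
       [ 0.    ,  0.    ,  0.    ,  1.    ]])}
wrist {'K': array([[422.1845,   0.    , 326.7267],
       [  0.    , 422.1845, 239.9921],
       [  0.    ,   0.    ,   1.    ]]), 'T_tool_cam': array([[ 0.0017, -0.9473, -0.3204,  0.0822],
       [ 1.    ,  0.0014,  0.0011,  0.0014],
       [-0.0006, -0.3204,  0.9473, -0.1416],
       [ 0.    ,  0.    ,  0.    ,  1.    ]])}
```

View pics/scene0.png

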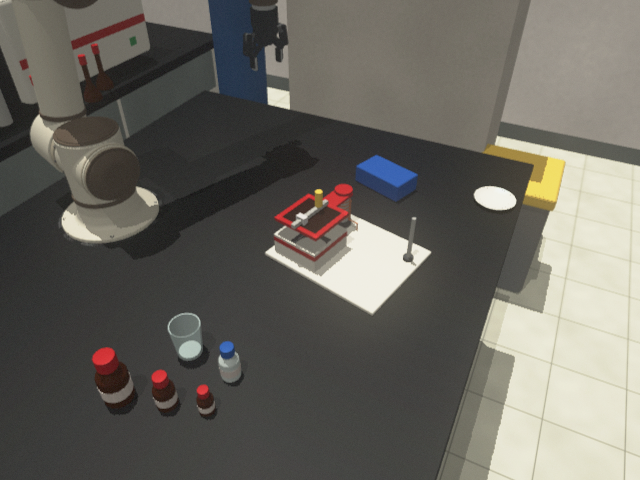

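View pics/top0.png

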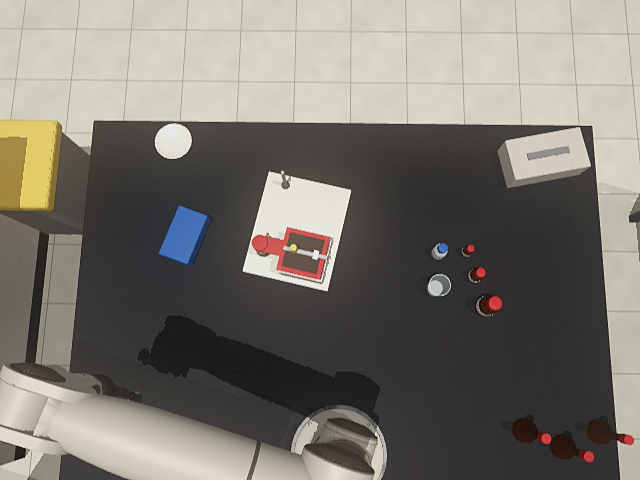

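The red-capped candidates in the scene view are large (113,378), middle (164,390) and small (205,401). In the top view they are at (489,304), (478,273) and (468,250). The bottles at the far back are off the bench. I choose the middle one, scene (164,390) / top (478,273). The knob is at top (293,247) / scene (319,197), the hinge at top (261,243), and the post at top (285,180) / scene (410,240).

```bash
cat > h.py <<'E'
from workcell import bot,camera,camera_model
import cv2,numpy as np
from scipy.spatial.transform import Rotation as R
np.set_printoptions(precision=4,suppress=True)
def tool(o=None):
    o=o or bot.get_obs();T=np.eye(4);T[:3,:3]=R.from_euler('xyz',o['tcp_rot'],degrees=True).as_matrix();T[:3,3]=o['ee_pos'];return T
def snap(n,f=None):
    P=tool()@camera_model(n)['T_tool_cam'] if n=='wrist' else camera_model(n)['pose']
    im=camera(n)
    if f:cv2.imwrite('pics/'+f,im);np.save('pics/'+f+'.npy',P)
    return im,camera_model(n)['K'],P
def ray(K,P,uv):
    d=P[:3,:3]@np.linalg.solve(K,[uv[0],uv[1],1]);return P[:3,3],d/np.linalg.norm(d)
def onz(r,z): return r[0]+r[1]*(z-r[0][2])/r[1][2]
def tri(rs):
    A=sum(np.eye(3)-np.outer(d,d) for _,d in rs);b=sum((np.eye(3)-np.outer(d,d))@c for c,d in rs)
    p=np.linalg.solve(A,b);return p,max(np.linalg.norm(np.cross(p-c,d)) for c,d in rs)
def blobs(im,lo,hi,amin=15):
    h=cv2.cvtColor(im,cv2.COLOR_BGR2HSV);m=cv2.inRange(h,np.array(lo),np.array(hi))
    if lo[0]==0:m|=cv2.inRange(h,np.array([172,lo[1],lo[2]]),np.array([180,255,255]))
    n,_,s,c=cv2.connectedComponentsWithStats(m)
    return [(s[i,4],c[i].round(1),s[i,:4]) for i in range(1,n) if s[i,4]>=amin]
E
python3 - <<'E'
from h import *
C={'red':([0,150,90],[8,255,255]),'yel':([20,120,100],[32,255,255]),'blue':([105,150,60],[130,255,255])}
for n in('top','scene'):
    im=cv2.imread(f'pics/{n}0.png')
    for k,v in C.items():
        print(n,k)
        for b in blobs(im,*v): print('  ',*b)
E
python3 - <<'E'
import cv2
a=cv2.imread('pics/scene0.png')[320:430,80:260];b=cv2.imread('pics/scene0.png')[180:290,260:440]
cv2.imwrite('pics/c1.png',cv2.resize(cv2.hconcat([a,b]),None,fx=2.2,fy=2.2,interpolation=2))
E
```

```text
top red
   877 [288.  250.2] [252 227  78  52]
   43 [470.1 248. ] [467 245   7   7]
   82 [480.2 272.2] [475 267  11  11]
   176 [494.1 303.2] [486 296  16  15]
   109 [544.5 438.1] [537 433  14  12]
   79 [628.3 439.6] [624 435  10  10]
   23 [620.3 439. ] [618 436   5   7]
   109 [587.2 456.2] [579 451  15  11]
top yel
   5211 [ 28.6 164.3] [  0 120  62  91]
   42 [293.4 247.8] [290 244   7   9]
top blue
   1803 [183.6 235.8] [159 205  48  61]
   76 [442.3 247.9] [438 243  10  10]
scene red
   136 [125.8  23.5] [110  15  34  18]
   176 [88.3 38.4] [72 29 36 20]
   17 [108.   30.4] [105  28   6   6]
   48 [94.2 48.2] [91 44  7 10]
   57 [81.5 59.1] [78 55  8 10]
   27 [23.  63.9] [20 60  7  9]
   745 [331.8 208.5] [297 184  56  55]
   285 [291.8 209.7] [275 194  40  33]
   28 [281.6 241.8] [275 238  14   9]
   496 [104.1 360.1] [ 92 347  25  27]
   237 [159.2 378.5] [151 370  17  19]
   137 [202.5 391.2] [197 385  12  14]
scene yel
   2077 [535.6 175.5] [483 144  82  66]
   131 [318.2 197.2] [314 189   9  18]
scene blue
   971 [386.8 170.6] [357 155  61  33]
   147 [226.2 347.9] [220 342  14  16]
```

View pics/c1.png

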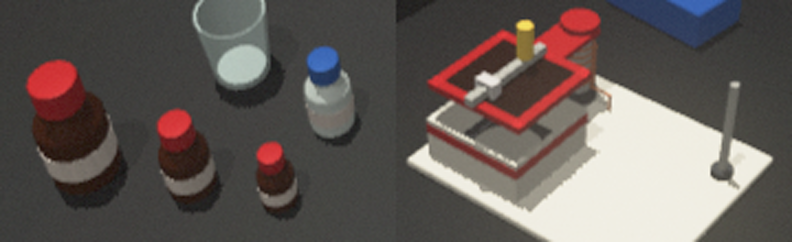

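The crop shows three red-capped amber bottles. The middle one matches the blue-capped bottle in size, so it is the target. The bolt bar with its yellow knob lies on the guard, and the post stands alone on the plate.

```bash
python3 - <<'E'
from h import *
M={n:(camera_model(n)['K'],camera_model(n)['pose']) for n in('top','scene')}
def t(a,b): return tri([ray(*M['top'],a),ray(*M['scene'],b)])
for k,a,b in [('knob',(293.4,247.8),(318.2,197.2)),('amber cap',(480.2,272.2),(159.2,378.5)),('small',(470.1,248),(202.5,391.2)),('big',(494.1,303.2),(104.1,360.1)),('blue',(442.3,247.9),(226.2,347.9)),('hinge',(261,242),(344,189.5)),('box',(183.6,235.8),(386.8,170.6))]: print(k,*t(a,b))
# post from scene/top images
for n,(y0,y1,x0,x1) in {'top':(165,195,270,300),'scene':(210,270,395,425)}.items():
    g=cv2.cvtColor(cv2.imread(f'pics/{n}0.png'),cv2.COLOR_BGR2GRAY)[y0:y1,x0:x1]
    s=cv2.resize(g,None,fx=10,fy=10,interpolation=0) if n=='top' else cv2.resize(g,None,fx=6,fy=6,interpolation=0);cv2.imwrite(f'pics/p_{n}.png',s)
a,b=[cv2.copyMakeBorder(cv2.imread(f'pics/p_{n}.png'),0,360-h,0,0,0) for n,h in(('top',300),('scene',360))]
cv2.imwrite('pics/p.png',cv2.hconcat([a,b]))
E
```

```text
knob [0.5362 0.1253 0.1395] 0.0008716802829143286
amber cap [ 0.4884 -0.3797  0.0731] 0.0005967305245583734
small [ 0.5584 -0.3591  0.0554] 0.0006773968299259361
big [ 0.4018 -0.4055  0.1023] 0.0006148790875358752
blue [ 0.5538 -0.2783  0.0751] 0.0007449988973075604
hinge [0.5582 0.2158 0.1114] 0.001307712494428359
box [0.5878 0.4433 0.0444] 0.0025448073139579096
```

View pics/p.png

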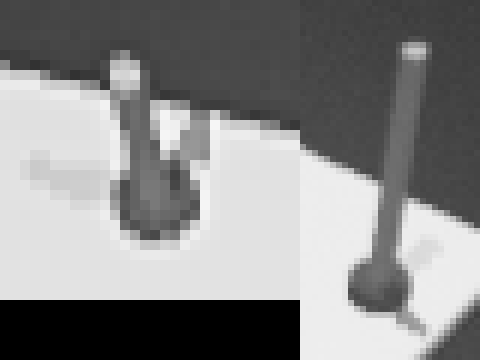

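```bash
python3 - <<'E'
from h import *
M={n:(camera_model(n)['K'],camera_model(n)['pose']) for n in('top','scene')}
p,e=tri([ray(*M['top'],(282.4,172)),ray(*M['scene'],(414.2,218.3))]);print('post',p,e)
h=np.array([.5582,.2158]);k=np.array([.5362,.1253])
d=p[:2]-h;print(np.linalg.norm(d),np.degrees(np.arctan2(d[1],d[0]))-np.degrees(1.5)+90, 'knob',np.degrees(np.arctan2(*(k-h)[::-1]))+90)
# base plate corners in the top view
im=cv2.imread('pics/top0.png');m=cv2.inRange(cv2.cvtColor(im,cv2.COLOR_BGR2HSV),np.array([0,0,150]),np.array([180,60,255]));m[:160]=0;m[300:]=0;m[:,:235]=0;m[:,360:]=0
c=cv2.convexHull(np.vstack(cv2.findContours(m,0,2)[0]));r=cv2.minAreaRect(c);print(r)
b=np.array([onz(ray(*M['top'],u),.01)for u in cv2.boxPoints(r)]);print(b,np.linalg.norm(np.diff(b,axis=0),axis=1));e=b[1]-b[0];print(np.degrees(np.arctan2(e[1],e[0])))
E
```

```text
post [0.749  0.1618 0.1271] 6.710190816463267e-05
0.19828809565103642 -11.752570748792365 knob -13.663229340128524
((297.2059326171875, 229.67648315429688), (87.07028198242188, 106.95820617675781), 14.03624439239502)
[[ 0.4928  0.2785  0.01  ]
 [ 0.802   0.2151  0.01  ]
 [ 0.7405 -0.0336  0.01  ]
 [ 0.4359  0.0379  0.01  ]] [0.3157 0.2562 0.3129]
-11.60200576501216
```

Request:
{"fn": "send_rows", "kwargs": {"targets": "-58 -25 -11 10 0;-116 -50 -22 20 0;-174 -75 -33 30 0;-232 -100 -44 40 0;-290 -125 -55 50 0;-348 -150 -66 60 0;-406 -175 -77 70 0;-464 -200 -88 80 0;-523 -225 -99 84 0;-523 -225 -99 84 0;-523 -225 -99 84 0;-523 -225 -99 84 0"}}

```text
time: 1.65
ee_pos: [0.5989, 0.1411, 0.3301]
tcp_rot: [-180.0, 0.0, 77.4]
wrist_force: [0.1, 0.5, 0.3]
opening: 0.0856
grasp_force: 0.0
```

```bash
python3 - <<'E'
from h import *
o=bot.get_obs();print(o['q'],o['qd'])
im,K,P=snap('wrist','w1.png')
for k,v in {'red':([0,150,60],[8,255,255]),'yel':([20,120,80],[32,255,255])}.items():
    for b in blobs(im,*v,40): print(k,*b)
E
```

```text
[ 13.2549  18.9395  37.8244 108.9104   0.0116 115.8801] [ 0.6952 -0.7227 -0.2426  0.0235 -0.1254 -0.0353]
red 10761 [261.3 196.2] [193  89 137 221]
yel 655 [256.5 238.1] [243 222  28  33]
```

View pics/w1.png

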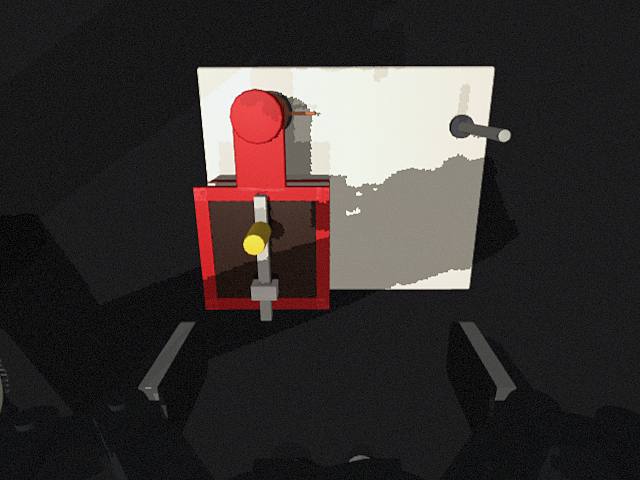

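The wrist view shows the hinge disc centred at (258,116), the knob top at (254,243), the post top at (504,135) and the guard frame between (194,188) and (329,309). The unit is aligned with the tool.

```bash
python3 - <<'E'
from h import *
P=np.load('pics/w1.png.npy');K=camera_model('wrist')['K'];M={n:(camera_model(n)['K'],camera_model(n)['pose']) for n in('top','scene')}
f=lambda u,z:onz(ray(K,P,u),z)
kt=f((254,243.5),.1565);po=f((504,135),.128);print('knobtop',kt,'post',po)
for z in(.105,.115,.125):print('hinge',z,f((258,116),z))
print('hinge tri',tri([ray(K,P,(258,116)),ray(*M['top'],(261,242)),ray(*M['scene'],(344,189.5))]))
print('post tri',tri([ray(K,P,(504,135)),ray(*M['top'],(282.4,172)),ray(*M['scene'],(414.2,218.3))]))
print('knob tri',tri([ray(K,P,(256.5,238.1)),ray(*M['top'],(293.4,247.8)),ray(*M['scene'],(318.2,197.2))]))
g=[f(u,.105) for u in((194,188),(329,188),(329,309),(206,309))];print(np.array(g))
b=[f(u,.01) for u in((199,67),(494,67),(470,289))];b=np.array(b);print(b,np.linalg.norm(np.diff(b,axis=0),axis=1),np.degrees(np.arctan2(*(b[1]-b[0])[1::-1])))
E
```

```text
knobtop [0.5378 0.1285 0.1565] post [0.7487 0.1648 0.128 ]
hinge 0.105 [0.5585 0.221  0.105 ]
hinge 0.115 [0.5601 0.221  0.115 ]
hinge 0.125 [0.5617 0.2211 0.125 ]
hinge tri (array([0.5583, 0.2184, 0.1092]), np.float64(0.003162786405630097))
post tri (array([0.7492, 0.1632, 0.1259]), np.float64(0.001345566634730337))
knob tri (array([0.5362, 0.1263, 0.1384]), np.float64(0.0012879038778329402))
[[0.4872 0.1745 0.105 ]
 [0.6032 0.1487 0.105 ]
 [0.5776 0.0325 0.105 ]
 [0.4611 0.0584 0.105 ]]
[[ 0.4975  0.2795  0.01  ]
 [ 0.7895  0.2146  0.01  ]
 [ 0.7383 -0.0273  0.01  ]] [0.2992 0.2473] -12.529946751223262
```

Request:
{"fn": "send_rows", "kwargs": {"targets": "-14 -30 -20 0 0;-27 -57 -60 0 0;-27 -57 -100 0 0;-27 -57 -140 0 0;-27 -57 -140 0 0"}}

```text
time: 2.33
ee_pos: [0.5372, 0.1276, 0.473]
tcp_rot: [179.8, -0.1, 77.4]
wrist_force: [0.2, 1.2, -1.3]
opening: 0.085
grasp_force: 0.0
```

I gave z the wrong sign, so the tool went up, which did no harm. Descending now.

Request:
{"fn": "send_rows", "kwargs": {"targets": "0 0 55 0 0;0 0 110 0 0;0 0 165 0 0;0 0 220 0 0;0 0 270 0 0;0 0 305 0 0;0 0 330 0 0;0 0 345 0 0;0 0 345 0 0;0 0 345 0 0"}}

```text
time: 3.58
ee_pos: [0.5384, 0.127, 0.1266]
tcp_rot: [179.9, -0.0, 77.4]
wrist_force: [0.9, 0.4, -0.2]
opening: 0.0853
grasp_force: 0.0
```

```bash
python3 - <<'E'
from h import *
snap('wrist','w2.png')
E
```

```text
(no output)
```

View pics/w2.png

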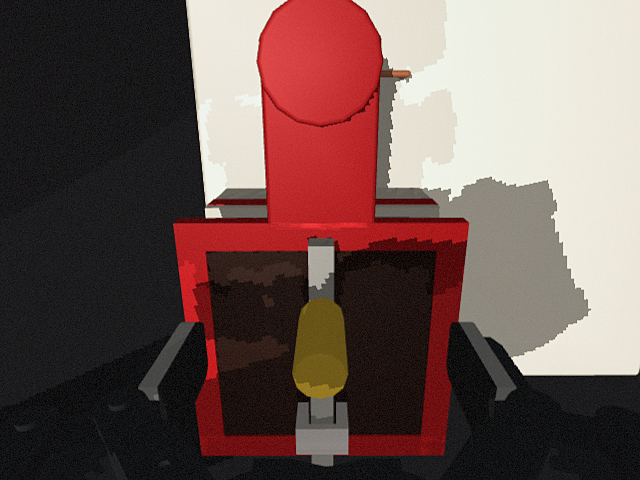

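The knob sits midway between the fingers (centre about (321,357) at pad height, expected 354). Closing.

Request:
{"fn": "send_rows", "kwargs": {"targets": "0 0 0 0 255;0 0 0 0 255;0 0 0 0 255;0 0 0 0 255;0 0 0 0 255;0 0 0 0 255;0 0 0 0 255;0 0 0 0 255", "newtons": 40}}

```text
time: 4.62
ee_pos: [0.5379, 0.1267, 0.1254]
tcp_rot: [180.0, 0.0, 77.3]
wrist_force: [-3.3, -0.3, 4.1]
opening: 0.0166
grasp_force: 39.1
```

Request:
{"fn": "send_rows", "kwargs": {"targets": "0.7 13.3 0 -8 255;3.3 26.3 0 -16 255;7.7 38.9 0 -24 255;13.8 50.8 0 -32 255;21.5 61.7 0 -40 255;30.6 71.5 0 -48 255;30.6 71.5 0 -48 255;30.6 71.5 0 -48 255"}}

```text
time: 5.62
ee_pos: [0.6146, 0.1406, 0.1254]
tcp_rot: [-180.0, 0.0, 125.3]
wrist_force: [-3.9, -2.7, 4.7]
opening: 0.0166
grasp_force: 39.7
```

Request:
{"fn": "send_rows", "kwargs": {"targets": "1.1 13.4 0 -8 255;3.9 26.5 0 -16 255;8.5 39 0 -24 255;14.8 50.9 0 -32 255;22.7 61.7 0 -40 255;29.5 69.1 0 -46 255;29.5 69.1 0 -46 255;29.5 69.1 0 -46 255;29.5 69.1 0 -46 255"}}

```text
time: 6.75
ee_pos: [0.6541, 0.2044, 0.1255]
tcp_rot: [-180.0, 0.0, 171.3]
wrist_force: [0.9, -3.4, 3.6]
opening: 0.0165
grasp_force: 39.9
```

```bash
python3 - <<'E'
from h import *
snap('wrist','w3.png')
E
```

```text
(no output)
```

View pics/w3.png

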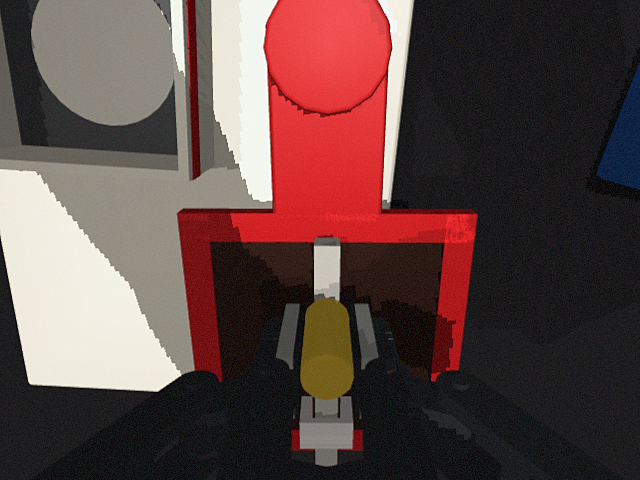

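The guard is open at about 1.63 rad, and the knob is still held with the bolt back. Sliding the bolt out along -x of the tool.

Request:
{"fn": "send_rows", "kwargs": {"targets": "-5 0 0 0 255;-10 0 0 0 255;-15 0 0 0 255;-19 0 0 0 255;-22 0 0 0 255;-22 0 0 0 255;-22 0 0 0 255"}}

```text
time: 7.68
ee_pos: [0.6737, 0.202, 0.1252]
tcp_rot: [-180.0, -0.2, 171.4]
wrist_force: [-12.9, -2.4, 8.3]
opening: 0.0168
grasp_force: 40.3
```

Request:
{"fn": "send_rows", "kwargs": {"targets": "2 0 0 0 255;2 -3 0 1.5 255;2 -6 0 3 255;2 -8 0 4 255;2 -9.5 0 4.8 255;2 -9.5 0 4.8 255"}}

```text
time: 8.43
ee_pos: [0.6716, 0.1924, 0.1253]
tcp_rot: [180.0, -0.1, 166.5]
wrist_force: [-6.0, -2.3, 6.5]
opening: 0.0167
grasp_force: 40.1
```

```bash
python3 - <<'E'
from h import *
w,K,P=snap('wrist','w4.png');s,K2,P2=snap('scene','s4.png')
a=cv2.resize(w,(400,300));b=cv2.resize(s[150:300,280:480],(400,300),interpolation=2)
cv2.imwrite('pics/m4.png',cv2.hconcat([a,b]))
E
```

```text
(no output)
```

View pics/m4.png

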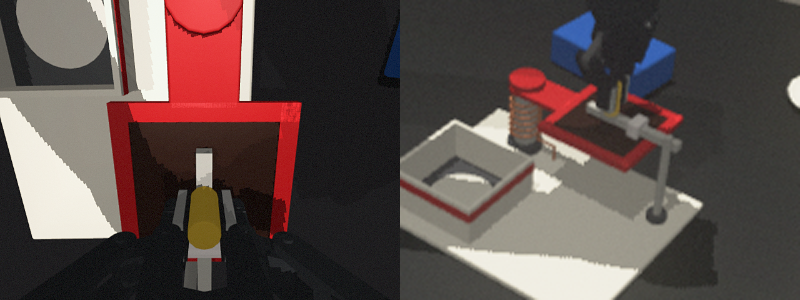

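The bolt is out past the post and the guard is about on it. Easing a little further, then letting go and rising.

Request:
{"fn": "send_rows", "kwargs": {"targets": "0 -1 0 0 255;0 -1.5 0 0 255;0 -1.5 0 0 200;0 -1.5 0 0 150;0 -1.5 0 0 120;0 -1.5 0 0 80;0 -1.5 0 0 80;0 -1.5 0 0 80;0 -1.5 -20 0 80;0 -1.5 -50 0 80;0 -1.5 -90 0 40;0 -1.5 -140 0 40;0 -1.5 -180 0 40;0 -1.5 -180 0 40"}}

```text
time: 10.28
ee_pos: [0.6725, 0.1912, 0.3093]
tcp_rot: [179.8, 0.3, 166.5]
wrist_force: [0.7, 0.3, -0.2]
opening: 0.0722
grasp_force: 0.0
```

```bash
python3 - <<'E'
from h import *
w,K,P=snap('wrist','w5.png');s,K2,P2=snap('scene','s5.png')
M=(K2,P2)
for im,r in((w,(K,P)),(s,M)):
    for b in blobs(im,[20,120,70],[32,255,255],40): print('yel',*b)
a=w;b=cv2.resize(s[150:300,280:480],(400,300),interpolation=2)
cv2.imwrite('pics/m5.png',cv2.hconcat([cv2.resize(w,(400,300)),b]))
E
```

```text
yel 686 [326.1 209.8] [314 193  25  34]
yel 2076 [535.5 175.4] [483 144  82  66]
yel 126 [385.5 198.3] [382 190   9  18]
```

View pics/m5.png

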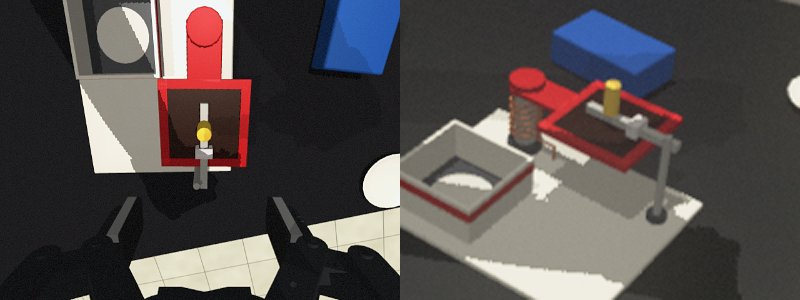

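The guard is holding on the post, with the bolt tip past it. The disc is in view at about (197,57) in full-picture pixels. I measure the knob and disc here, then go above the middle amber bottle.

```bash
python3 - <<'E'
from h import *
P=np.load('pics/w5.png.npy');K=camera_model('wrist')['K'];w=cv2.imread('pics/w5.png');M=(camera_model('scene')['K'],camera_model('scene')['pose'])
p,e=tri([ray(K,P,(326.1,209.8)),ray(*M,(385.5,198.3))]);v=p[:2]-[.558,.2198];print('knob',p,e,'R',np.linalg.norm(v),'theta',np.arctan2(v[1],v[0])+np.radians(102.5))
g=cv2.cvtColor(w,cv2.COLOR_BGR2HSV);m=cv2.inRange(g,np.array([0,0,110]),np.array([180,70,255]));m[:,:150]=0;m[110:]=0;m[:,246:]=0
n,l,s,c=cv2.connectedComponentsWithStats(m)
for i in range(1,n):
    if s[i,4]>400:
        print(s[i],c[i]);cs=cv2.findContours((l==i).astype(np.uint8),0,2)[0][0];E=cv2.fitEllipse(cv2.convexHull(cs));print(E,onz(ray(K,P,E[0]),.01))
t=np.array([.558,.2198])+.125*np.array([-.2169,-.9762]);print('tray pred',t)
q=np.linalg.inv(P)@np.array([*t,.01,1]);print('pix',K@q[:3]/q[2])
E
```

```text
knob [0.6723 0.1922 0.1371] 0.001330240180076007 R 0.11762561033671182 theta 1.552052689394822
[ 155    0   91  102 7057] [202.1576  51.459 ]
((216.2487335205078, 49.78611755371094), (101.49646759033203, 126.42345428466797), 75.97423553466797) [0.5289 0.1197 0.01  ]
tray pred [0.5309 0.0978]
pix [195.0632  57.7409   1.    ]
```

Request:
{"fn": "send_rows", "kwargs": {"targets": "4 -50 5 -3 40;8 -100 10 -6 40;12 -150 15 -9 40;16 -200 20 -12 40;20 -250 25 -15 40;24 -300 30 -18 40;28 -350 35 -21 40;32 -400 40 -24 40;36 -450 45 -27 40;40 -500 50 -29.5 40;44 -550 55 -29.5 40;46 -598 55 -29.5 40;46 -598 55 -29.5 40;46 -598 55 -29.5 40"}}

```text
time: 12.12
ee_pos: [0.4873, -0.3794, 0.2488]
tcp_rot: [179.9, -0.1, -164.0]
wrist_force: [0.8, 0.7, 0.2]
opening: 0.0721
grasp_force: 0.0
```

```bash
python3 - <<'E'
from h import *
w,K,P=snap('wrist','w6.png');o=bot.get_obs();print(o['ee_pos'],o['tcp_rot'])
for b in blobs(w,[0,150,60],[8,255,255],40): print('red',*b,onz(ray(K,P,b[1]),.08))
E
```

```text
[ 0.4876 -0.379   0.2494] [ 179.922    -0.0406 -163.9405]
red 42 [326.5  52. ] [317  50  20   5] [ 0.3808 -0.4086  0.08  ]
red 460 [324.6  90.3] [296  54  59  70] [ 0.4045 -0.4032  0.08  ]
red 1035 [326.7 209.6] [310 191  35  38] [ 0.486  -0.3781  0.08  ]
red 520 [326.9 285.1] [315 272  27  28] [ 0.5462 -0.3606  0.08  ]
```

View pics/w6.png

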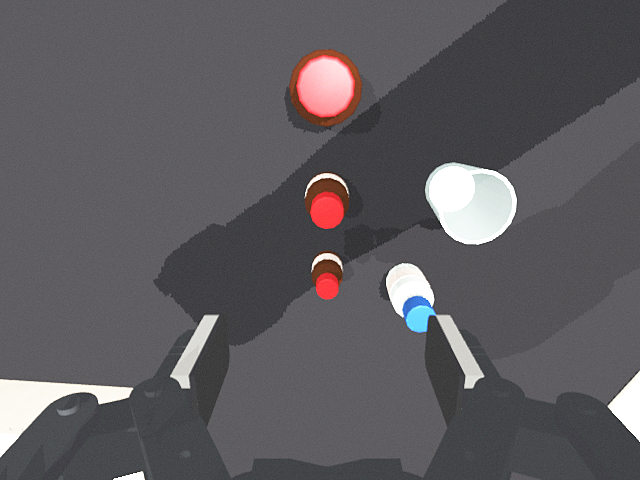

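The cap of the middle bottle is at (327,211), which puts it within about 2 mm of the tool axis. Its large neighbour is at (326,87), the small one at (327,285), the beaker at (470,200) and the blue cap at (420,317), all clear of the fingers. Descending to grip the cap.

Request:
{"fn": "send_rows", "kwargs": {"targets": "0 0 50 0 40;0 0 100 0 40;0 0 145 0 40;0 0 175 0 40;0 0 190 0 40;0 0 197 0 40;0 0 197 0 40;0 0 197 0 150;0 0 197 0 255;0 0 197 0 255;0 0 197 0 255;0 0 197 0 255;0 0 197 0 255;0 0 197 0 255", "newtons": 30}}

```text
time: 13.92
ee_pos: [0.488, -0.38, 0.054]
tcp_rot: [-180.0, 0.0, -164.0]
wrist_force: [-0.3, 1.1, 4.4]
opening: 0.0249
grasp_force: 29.5
```

Request:
{"fn": "send_rows", "kwargs": {"targets": "0 0 -15 0 255;0 0 -50 0 255;0 0 -95 0 255;0 0 -135 0 255;-5 12 -150 -2 255;-17 45 -150 -6 255;-31 80 -150 -11 255;-46 120 -150 -16 255;-62 160 -150 -22 255;-77 200 -150 -28 255;-93 240 -150 -34 255;-108 280 -150 -40 255;-124 320 -150 -46 255;-139 360 -150 -52 255;-155 400 -150 -57 255;-166 430 -150 -60 255;-173 447 -150 -61 255;-173 447 -150 -61 255;-173 447 -150 -61 255"}}

```text
time: 16.3
ee_pos: [0.5304, 0.0969, 0.2031]
tcp_rot: [180.0, -0.0, -103.0]
wrist_force: [-0.1, 0.2, -0.9]
opening: 0.025
grasp_force: 29.7
```

```bash
python3 - <<'E'
from h import *
o=bot.get_obs();print(o['ee_pos'],o['tcp_rot'],o['opening'])
w,K,P=snap('wrist','w7.png');s,_,_=snap('scene','s7.png')
cv2.imwrite('pics/m7.png',cv2.hconcat([cv2.resize(w,(400,300)),cv2.resize(s[130:310,260:500],(400,300),interpolation=2)]))
for d in [(0,0)]+[(40*np.cos(a),40*np.sin(a)) for a in np.arange(0,6.28,1.57)]:
    q=np.linalg.inv(P)@np.array([.531+d[0],.098+d[1],.01,1]);print('disc pix/1.6',(K@q[:3]/q[2])[:2]/1.6)
E
```

```text
[0.5304 0.0969 0.2031] [ 179.9796   -0.0249 -103.0092] 0.024953594793710832
disc pix/1.6 [204.15   127.4463]
disc pix/1.6 [-3014.4015   846.865 ]
disc pix/1.6 [387.1359 907.9683]
disc pix/1.6 [-3929.7563  1044.7157]
disc pix/1.6 [396.053  952.0498]
```

View pics/m7.png

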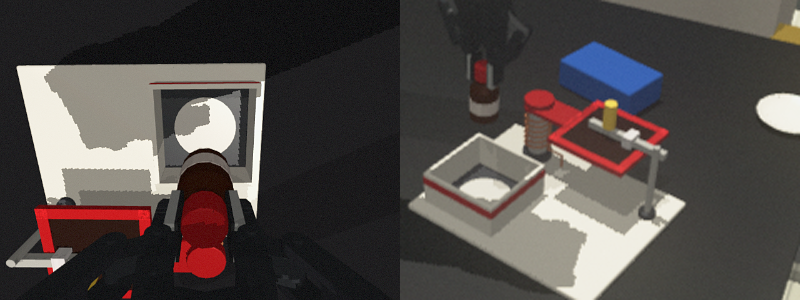

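The bottle hangs upright in the grip. The disc centre is seen at (206,126) against a predicted (204,127), and the guard is still bolted. Lowering.

Request:
{"fn": "send_rows", "kwargs": {"targets": "0 0 20 0 255;0 0 45 0 255;0 0 70 0 255;0 0 95 0 255;0 0 112 0 255;0 0 122 0 255;0 0 129 0 255;0 0 133 0 255;0 0 136 0 255;0 0 138 0 255;0 0 138 0 255"}}

```text
time: 17.77
ee_pos: [0.5306, 0.0976, 0.0653]
tcp_rot: [-180.0, 0.0, -103.0]
wrist_force: [0.3, 0.1, -0.6]
opening: 0.0251
grasp_force: 29.8
```

Request:
{"fn": "send_rows", "kwargs": {"targets": "0 0 1 0 255;0 0 1.5 0 255;0 0 1.5 0 255"}}

```text
time: 18.15
ee_pos: [0.5306, 0.0976, 0.064]
tcp_rot: [-180.0, 0.0, -103.0]
wrist_force: [-1.3, -0.2, 1.7]
opening: 0.0252
grasp_force: 29.9
```

Light contact. Opening gently, rising and looking.

Request:
{"fn": "send_rows", "kwargs": {"targets": "0 0 0 0 170;0 0 0 0 140;0 0 0 0 110;0 0 0 0 110;0 0 0 0 110;0 0 -15 0 110;0 0 -45 0 110;0 0 -95 0 110;0 0 -145 0 110;0 0 -195 0 110;0 0 -235 0 110;0 0 -235 0 110;0 0 -235 0 110"}}

```text
time: 19.77
ee_pos: [0.5306, 0.0975, 0.2989]
tcp_rot: [-180.0, 0.0, -103.0]
wrist_force: [-0.5, 0.3, -0.1]
opening: 0.0483
grasp_force: 0.0
```

```bash
python3 - <<'E'
from h import *
w,K,P=snap('wrist','w8.png');s,_,_=snap('scene','s8.png');o=bot.get_obs();print(o['ee_pos'],o['wrist_force'])
M=(camera_model('scene')['K'],camera_model('scene')['pose'])
for im,r in((w,(K,P)),(s,M)):
    for b in blobs(im,[0,150,60],[8,255,255],60): print('red',*b,onz(ray(*r,b[1]),.085))
    for b in blobs(im,[20,120,70],[32,255,255],60): print('yel',*b,onz(ray(*r,b[1]),.1365))
cv2.imwrite('pics/m8.png',cv2.hconcat([cv2.resize(w,(400,300)),cv2.resize(s[130:310,260:500],(400,300),interpolation=2)]))
E
```

```text
[0.5302 0.0975 0.2979] [ 0.4351 -0.054  -0.3004]
red 86 [329.5 123. ] [287 123  86   1] [0.5152 0.0384 0.085 ]
red 784 [327.9 197.1] [313 181  31  33] [0.5301 0.0981 0.085 ]
red 7479 [253.8 316.4] [122 271 232 121] [0.6241 0.195  0.085 ]
red 667 [150.7 370.8] [133 347  51  43] [0.7408 0.2307 0.085 ]
yel 913 [186.6 356.5] [170 335  34  44] [0.6734 0.1933 0.1365]
red 522 [52.7 52.5] [20 37 67 32] [-0.8538  0.6134  0.085 ]
red 67 [50.2 66.9] [46 62  9 11] [-0.744   0.5029  0.085 ]
red 76 [34.1 79.8] [29 75 10 12] [-0.6987  0.3925  0.085 ]
red 877 [362.5 205.2] [335 184  71  50] [0.6104 0.2118 0.085 ]
red 172 [407.  205.5] [390 195  31  22] [0.7057 0.2578 0.085 ]
red 90 [309.9 223.2] [305 218  11  13] [0.5299 0.0941 0.085 ]
red 71 [290.5 246.6] [274 237  36  20] [0.5294 0.0026 0.085 ]
red 564 [105.  360.9] [ 92 347  27  30] [ 0.3904 -0.3985  0.085 ]
red 150 [202.7 391.6] [197 385  13  15] [ 0.5741 -0.3745  0.085 ]
yel 2079 [535.5 175.5] [483 144  82  66] [0.9602 0.4416 0.1365]
yel 126 [385.5 198.3] [382 190   9  18] [0.671  0.192  0.1365]
```

View pics/m8.png

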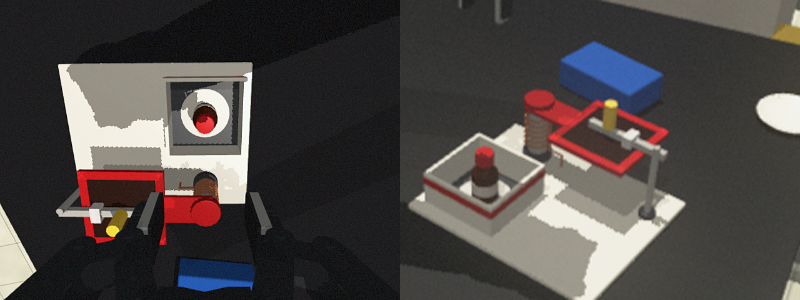

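The bottle stands upright on the disc, its cap at (0.530, 0.098). The guard is bolted open and the gripper is clear. Handing in.

```bash
python3 -c "
from workcell import ticket
print(ticket.job_done())"
```

```text
the job is handed in; nothing more can be done
None
```

The job is handed in, with no verdict shown: the last pictures show the guard bolted open on the keeper post and the amber bottle standing upright on the white disc, and the arm never touched the blue-capped bottle, beaker or blue box.

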